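Draw the carrier out from under the stacked units and lay it at the tester

TASK

The grey carrier plate under the stack of three white units is needed at the tester: draw it out from under them, past the bar of the aluminium stop (which holds the units back), so that they come to stand on the bench where they are, still neatly stacked and upright, without being unstacked or lifted. Then lay the carrier flat inside the white tape outline and let go. Leave the other things on the bench alone.

Things in the scene. Friction and masses are not known exactly. Their poses are not given: they have to be found in the camera images.
- carrier: Loose grey flat plate, 200 (x) x 90 (y) x 8 mm, about 0.25 kg, lying flat on the bench at the bottom of the stack. Origin: centre of its underside; z up; x along its length, away from the grip: its black grip block stands at the -x end.
- carrier_grip (a point): On the carrier's grip: a black upright block, 36 mm along the carrier's x, 20 mm along its y, its top 48 mm above the bench. This point is on the block's axis, 32 mm above the bench when the plate lies flat, 82 mm from the carrier's origin towards -x. At the start the block stands in the open, before the bar (about 15 to 30 mm of clear space between block and bar), and can be gripped from above across its 20 mm sides.
- carrier_rear (a point): Middle of the carrier's rear edge (+x end, opposite to the grip), 100 mm from its origin, at half the plate's thickness.
- stop: Aluminium bench stop, fixed to the bench, between the grip and the stack: a straight bar along its y, 8 mm thick in x, its underside 14 mm and its top 34 mm above the bench, carried on two end feet with 150 mm clear between them. Origin: on the bench under the bar's middle; z up. The stack is on its +x side, the grip on its -x side; the carrier lies through it, nearly parallel to its x (within 0.03 rad), and slides out freely to -x under the bar, which holds the units back.
- unit_low: Lowest of three alike flat white plastic units (housings), 110 (x) x 80 (y) x 22 mm, about 0.12 kg each, loose, stacked on the carrier's rear part. It starts 5 to 30 mm behind the bar. Origin: centre of its underside (8 mm above the bench at the start); z up.
- unit_mid: Middle unit of the stack, like unit_low. Origin: centre of its underside.
- unit_top: Top unit of the stack, like unit_low; its top is 74 mm above the bench at the start. Origin: centre of its underside.
- outline: Flat rectangle of white tape on the bench (nothing to bump into), open bench inside: 220 (x) x 110 (y) mm inside the tape, which is 10 mm wide. Origin: its centre, on the bench; x along its length. The carrier may lie in it either way round.
- parts_tray: Bystander: loose cardboard tray with divided cells of small white parts, 150 x 200 x 50 mm. Origin: centre of its underside.
- screwdriver: Bystander: loose screwdriver lying on the bench.
- meter: Bystander: loose grey hand multimeter lying on the bench, 160 x 85 x 35 mm. Origin: centre of its underside.
- tester_front (a point): Bystander, fixed: low black tester box with knobs on top, 140 (x) x 280 (y) x 55 mm (63 mm with the knobs). It stands beyond the outline. This point: middle of the lower edge of its front face (the side nearest the robot); the box extends from it 140 mm to its own +x and 140 mm either way in y.
Mind the look-alikes: they are no part of the job. What is shaped like the carrier but blue or green is not meant. What is shaped like the stop but brown is not meant.

How it is judged:
By the outcome, as a careful person would: the job done as asked, in the order asked, and still so for the second after the job is handed in, with the robot touching nothing.
It also fails if it takes over 51 s, if anything falls off the work surface, if the arm or the gripper's body presses on something with over 40 N, if the wrist force passes 120 N, or if a joint passes its speed limit or range.

ROBOT

A 7-joint arm with a two-finger parallel gripper is mounted at the origin on the work surface. World frame = base frame: x ahead of the robot, y to its left, z up, the work surface at z = 0. Lengths are in mm, angles in degrees, forces in N, time in s.
With the tool pointing down it reaches from about 425 to 875 mm from the base axis. Payload 4.7 kg.
Tool frame: the origin (TCP) lies at the very end of the fingers, on their centre line; the grasp point (between the pads) lies env.pinch_z behind it (env.pinch_z is the distance from the TCP to the grasp point, in mm); z points along the fingers, y is the line along which they close (so a half turn about z gives the same grasp; the last joint's range is limited). The gripper opens to 87 mm and grips with 3 to 60 N. Pads are 19 mm wide; open, the fingers measure 117 mm over their backs; the gripper's body (75 mm by 190 mm) begins 51 mm behind the grasp point.
Start: joints at [78.157, 18.392, -4.016, 83.108, 1.295, 78.541, -3.26], TCP at [142.334, -634.245, 222.587] pointing down, gripper open.
Joint ranges: [-163.93, 163.93], [-17.29, 119.83], [-79.2, 71.16], [3.27, 140.29], [-89.18, 269.18], [5.43, 117.66], [-154.24, 154.24]. Speed limits (degrees/s): [147.25, 147.25, 180, 180, 180, 180, 180].

INTERFACE

Orientations are given as [roll, pitch, yaw] about the fixed x, y, z axes, in that order (R = Rz(yaw) Ry(pitch) Rx(roll)).
In Python, from cell import env, cams, order gives the robot as it stands.
- The arm moves only by the tool move_arm, never from a script. Its argument "series" is one flat list of numbers, 5 for each row, row after row: the closure, from -1 (fully open) to 1 (shut), so that 0 is half open, then the shift along the world's x, y, z in m, then the turn about the world's z in degrees. A call has exactly 10 rows; each row is the pose to reach, as a shift and turn from the pose commanded when the call began; what a row does not reach only later rows make up. A row lasts 1/12 s, in which the tool goes at most 41.7 mm and 7.16 degrees, less where a joint would pass 70% of its speed; a pose out of reach is approached as far as the arm can. A call with a gripper value outside its range is refused whole. The fingers move at their own pace and stop on an object; "squeeze" is the grip in N (left out, the last holds). Time passes only in rows, so rows that repeat a pose let the fingers close, or fill a call up. It gives the time, the measured TCP pose, the force, the opening and the grip force at its end, in the units of the state.
- env.state(): the state, without advancing time (a new reading comes with each control period).
- cams.capture(name): name is "scene" or "top" or "wrist"; returns a dict with "frame" (384x512x3 uint8, red, green, blue), "camera_matrix" (3x3 intrinsics, pixels), "distortion" ([k1, k2, p1, p2, k3] as OpenCV has them; the pictures are not rectified), "origin" and "rotation" of the camera in the world; the wrist camera has in their place "T_tool_cam" (4x4, takes a point from camera to tool coordinates, whose origin is the TCP and whose axes are the flange's). Camera axes: x right, y up, looking along -z (the intrinsics and any distortion apply to the point x, -y, -z); pixel columns grow to the right and rows downward; lengths in mm; the calibration is good to about 2 mm. A picture is of the moment at which its call begins: read the wrist's pose just before it. There is no depth.
- order.job_done(): hands the job in; it is judged then, once.
The state is a dict: "time_s": time; "joint_pos": joint angles; "qvel": joint speeds; "effort": joint torques, N m; "tool_pos": TCP position; "ee_rot": TCP orientation; "force": force on the tool from outside, world axes, zero at the start; "torque": the same for the moment, N m; "finger_gap": opening from 0.0 (shut) to 1.0 (fully open); "grip_force": force on a finger pad.
Only numpy, scipy, OpenCV 4.12 (cv2) and the standard library are available. Lean on these libraries where they do the work, as an engineer would, in place of code of your own. Each camera call takes 0.05 s, during which the arm holds its last target. There are 200 camera calls.

## Working session

There is one attempt and no reset: what is moved stays moved. The work goes in short steps, Python scripts to look and compute and a tool call to move; the robot and the scene stay as the last step left them, time stands still between calls to the robot, and variables do not carry over. Pictures are saved under pics/ and viewed, at most 10 in all, crops included, and the job is handed in when it is done.

Besides the shell and the picture viewer there is one more tool, called after "Emit:" in YAML: its name, and indented under it one key for each argument. move_arm: Moves the arm, as the interface text tells. Its arguments: {"type":"object","properties":{"series":{"type":"array"},"squeeze":{"type":"number"}},"required":["series"]}

```bash
ls; mkdir -p pics
python3 - <<'E'
from cell import env,cams,order
import cv2
s=env.state();print(s['time_s'],s['tool_pos'],s['ee_rot'],env.pinch_z,s['finger_gap'])
import numpy as np, pickle
d={}
for n in("top","scene"):
    c=cams.capture(n);d[n]=c;cv2.imwrite(f"pics/{n}0.png",cv2.resize(c["frame"][:,:,::-1],(800,600),interpolation=cv2.INTER_CUBIC))
    print(n,c["origin"],c["camera_matrix"],c["distortion"])
pickle.dump(d,open("c0.pkl","wb"))
E
```

```text
pics
0.0 [ 142.2135328  -633.66952878  221.44042133] [-1.79888136e+02  5.46479591e-03  1.26556823e+01] 18.700000000000003 0.9999249060320695
top [ 402.4320775   -14.04681929 1265.66008613] [[358.58359847   0.         254.7643294 ]
 [  0.         358.58359847 192.48189215]
 [  0.           0.           1.        ]] [0.01431827 0.         0.         0.         0.        ]
scene [998.03689798 657.16408075 904.8890741 ] [[349.78107402   0.         254.60351699]
 [  0.         349.78107402 193.0440674 ]
 [  0.           0.           1.        ]] [0.01290672 0.         0.         0.         0.        ]
```

View pics/top0.png

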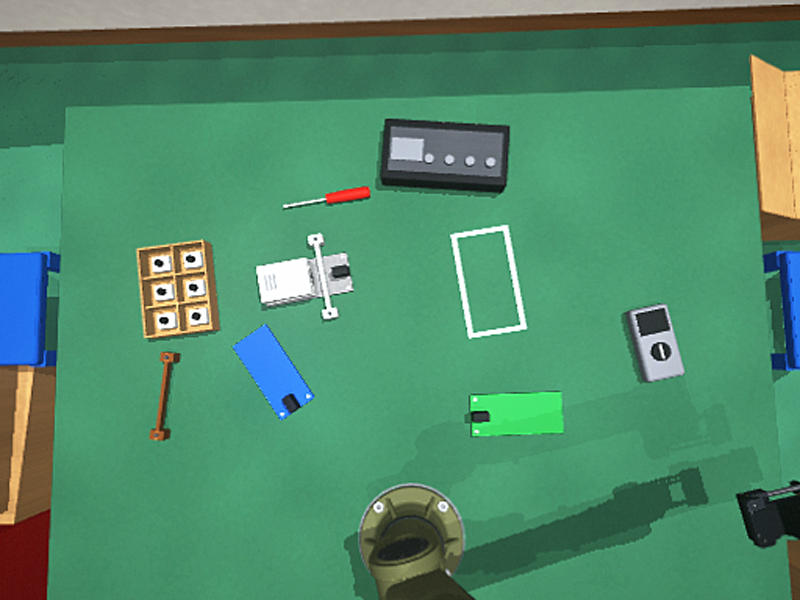

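View pics/scene0.png

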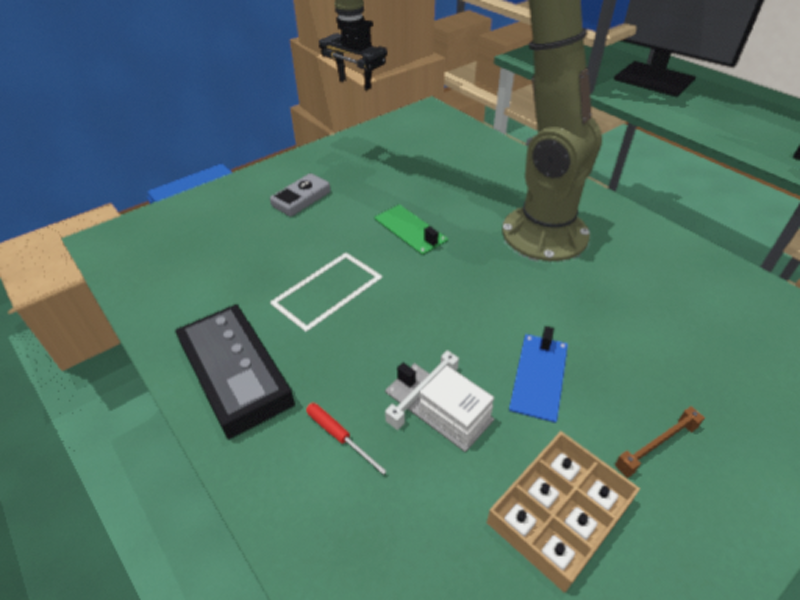

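The top view shows the carrier's grip at about (341,271), with the bar's feet at (316,240) and (330,314). The outline corners are at (451,235), (508,226), (526,328) and (470,337). The tester is at the top, and the scene view agrees with all of this.

```bash
cat > h.py <<'E'
import numpy as np,cv2,pickle
def toplane(c,pts,z,s=1.0,o=None,R=None):
    "pixels (scaled picture by s) -> world points on height z"
    p=(np.array(pts,float)+.5)/s-.5
    u=cv2.undistortPoints(p.reshape(-1,1,2),c["camera_matrix"],np.array(c["distortion"])).reshape(-1,2)
    o=np.array(c["origin"]) if o is None else o; R=np.array(c["rotation"]) if R is None else R
    d=np.c_[u[:,0],-u[:,1],-np.ones(len(u))]@R.T
    return o+d*((z-o[2])/d[:,2])[:,None]
def wristpose(st,c):
    from scipy.spatial.transform import Rotation as Ro
    T=np.eye(4);T[:3,:3]=Ro.from_euler('xyz',st["ee_rot"],degrees=True).as_matrix();T[:3,3]=st["tool_pos"]
    T=T@np.array(c["T_tool_cam"]);return T[:3,3],T[:3,:3]
E
python3 - <<'E'
from h import *
d=pickle.load(open("c0.pkl","rb"));np.set_printoptions(precision=1,suppress=True)
t=d["top"];s=d["scene"];k=1.5625
print("grip top",toplane(t,[[341,270]],48,k),toplane(s,[[407,371]],48,k))
f=toplane(t,[[316,240],[330,314]],34,k);print("feet",f,toplane(s,[[396,411],[450,358]],34,k),np.linalg.norm(f[0]-f[1]))
v=(f[1]-f[0]);print("bar y-dir deg",np.degrees(np.arctan2(v[1],v[0])))
o=toplane(t,[[454,237],[506,229],[523,326],[472,334]],0,k);print("outline",o,o.mean(0),[np.linalg.norm(o[i]-o[(i+1)%4]) for i in range(4)],[np.degrees(np.arctan2(*(o[(i+1)%4]-o[i])[[1,0]])) for i in range(4)])
o=toplane(s,[[274,302],[347,256],[379,278],[307,326]],0,k);print("outline scene",o,o.mean(0))
print("plate corners",toplane(t,[[347,253],[354,292]],8,k))
print("stack",toplane(t,[[256,265],[309,258],[315,300],[262,307]],74,k))
print("tester",toplane(t,[[380,188],[505,193]],0,k),"driver",toplane(t,[[284,207],[370,193]],10,k))
E
```

```text
Traceback (most recent call last):
  File "h.py", line 8, in toplane
    return o+d*((z-o[2])/d[:,2])[:,None]
                         ~^^^^^
IndexError: too many indices for array: array is 1-dimensional, but 2 were indexed
```

```bash
sed -i 's/^    d=np.c_/    if R.ndim==1: R=Rot.from_euler("xyz",R,degrees=True).as_matrix()\n    d=np.c_/; 1a from scipy.spatial.transform import Rotation as Rot' h.py
cat > m.py <<'E'
from h import *
d=pickle.load(open("c0.pkl","rb"));np.set_printoptions(precision=1,suppress=True)
t=d["top"];s=d["scene"];k=1.5625
print(t["rotation"],s["rotation"])
print("grip top",toplane(t,[[341,270]],48,k),toplane(s,[[407,371]],48,k))
f=toplane(t,[[316,240],[330,314]],34,k);print("feet",f,toplane(s,[[396,411],[450,358]],34,k),np.linalg.norm(f[0]-f[1]))
v=(f[1]-f[0]);print("bar y-dir deg",np.degrees(np.arctan2(v[1],v[0])))
o=toplane(t,[[454,237],[506,229],[523,326],[472,334]],0,k);print("outline",o,o.mean(0),[np.linalg.norm(o[i]-o[(i+1)%4]) for i in range(4)],[np.degrees(np.arctan2(*(o[(i+1)%4]-o[i])[[1,0]])) for i in range(4)])
o=toplane(s,[[274,302],[347,256],[379,278],[307,326]],0,k);print("outline scene",o,o.mean(0))
print("plate corners",toplane(t,[[347,253],[354,292]],8,k))
print("stack",toplane(t,[[256,265],[309,258],[315,300],[262,307]],74,k))
print("tester",toplane(t,[[380,188],[505,193]],0,k),"driver",toplane(t,[[284,207],[370,193]],10,k))
E
python3 m.py
```

```text
[  5.2   1.5 -91.2] [ 44.5   0.9 141.6]
grip top [[584.7 139.8  48. ]] [[589.6 149.5  48. ]]
feet [[655.9 196.8  34. ]
 [489.3 167.1  34. ]] [[657.5 200.5  34. ]
 [494.7 170.6  34. ]] 169.262703703124
bar y-dir deg -169.86354092593803
outline [[ 661.7 -114.     0. ]
 [ 677.1 -232.9    0. ]
 [ 455.  -262.5    0. ]
 [ 439.5 -147.9    0. ]] [ 558.3 -189.3    0. ] [np.float64(119.85988915329717), np.float64(224.07141895663045), np.float64(115.69162248808358), np.float64(224.80529325257496)] [np.float64(-82.62978607270873), np.float64(-172.40808704345173), np.float64(97.70654158170022), np.float64(8.65416384954449)]
outline scene [[ 681.  -229.7    0. ]
 [ 455.9 -256.6    0. ]
 [ 442.3 -140.     0. ]
 [ 661.1 -116.6    0. ]] [ 560.1 -185.8    0. ]
plate corners [[629.5 130.7   8. ]
 [539.8 115.9   8. ]]
stack [[596.2 320.5  74. ]
 [608.7 205.5  74. ]
 [517.3 193.1  74. ]
 [504.8 307.3  74. ]]
tester [[ 781.    53.2    0. ]
 [ 761.  -233.7    0. ]] driver [[739.5 274.   10. ]
 [766.9  75.8  10. ]]
```

Emit:
move_arm:
  series: [-1,0.03,0.025,0,4,-1,0.06,0.05,0,8,-1,0.09,0.08,0,12,-1,0.12,0.11,0,16,-1,0.15,0.14,0,20,-1,0.18,0.17,0,24,-1,0.21,0.2,0,28,-1,0.24,0.23,0,32,-1,0.27,0.26,0,36,-1,0.3,0.29,0,40]
  squeeze: 50

```text
time_s: 0.93
tool_pos: [438.9, -346.8, 222.4]
ee_rot: [-180.0, 0.0, 52.8]
force: [1.0, -0.7, 0.2]
finger_gap: 1.0
grip_force: 0.0
```

Emit:
move_arm:
  series: [-1,0.025,0.03,0,4,-1,0.05,0.06,0,8,-1,0.075,0.09,0,12,-1,0.09,0.13,0,16,-1,0.1,0.17,0,20,-1,0.11,0.21,0,24,-1,0.115,0.25,0,29,-1,0.12,0.29,0,34,-1,0.125,0.33,0,39,-1,0.13,0.37,0,44]

```text
time_s: 1.77
tool_pos: [567.7, 23.2, 222.4]
ee_rot: [-180.0, 0.0, 96.9]
force: [0.9, -0.5, -0.5]
finger_gap: 0.998
grip_force: 0.0
```

Emit:
move_arm:
  series: [-1,0.002,0.03,-0.01,3,-1,0.005,0.06,-0.02,3,-1,0.007,0.08,-0.03,3,-1,0.01,0.1,-0.04,3,-1,0.014,0.117,-0.05,3,-1,0.014,0.117,-0.06,3,-1,0.014,0.117,-0.06,3,-1,0.014,0.117,-0.06,3,-1,0.014,0.117,-0.06,3,-1,0.014,0.117,-0.06,3]

```text
time_s: 2.6
tool_pos: [582.6, 136.9, 163.3]
ee_rot: [179.9, 0.0, 99.5]
force: [0.5, -0.2, 0.6]
finger_gap: 0.997
grip_force: 0.0
```

Run:
```python
from cell import env,cams
import cv2,pickle
st=env.state();c=cams.capture("wrist");pickle.dump((st,c),open("w1.pkl","wb"))
print(st['time_s'],st['tool_pos'],st['ee_rot'],st['joint_pos'],c["T_tool_cam"],c["frame"].shape)
cv2.imwrite("pics/w1.png",cv2.resize(c["frame"][:,:,::-1],(800,600),interpolation=cv2.INTER_CUBIC))
```

```text
2.6 [582.64023297 136.9246853  163.29153143] [1.79938317e+02 4.97316268e-02 9.95222833e+01] [ 21.08121099  19.56867811 -44.8188722   94.05658398  14.41530183
  72.27891948 -16.97392972] [[-6.67914548e-04  9.59086038e-01  2.83113981e-01  7.84704975e+01]
 [ 9.99999775e-01  6.21431518e-04  2.53989947e-04 -2.00201986e-02]
 [ 6.76622609e-05  2.83114087e-01 -9.59086237e-01 -1.62050274e+02]
 [ 0.00000000e+00  0.00000000e+00  0.00000000e+00  1.00000000e+00]] (384, 512, 3)
```

View pics/w1.png

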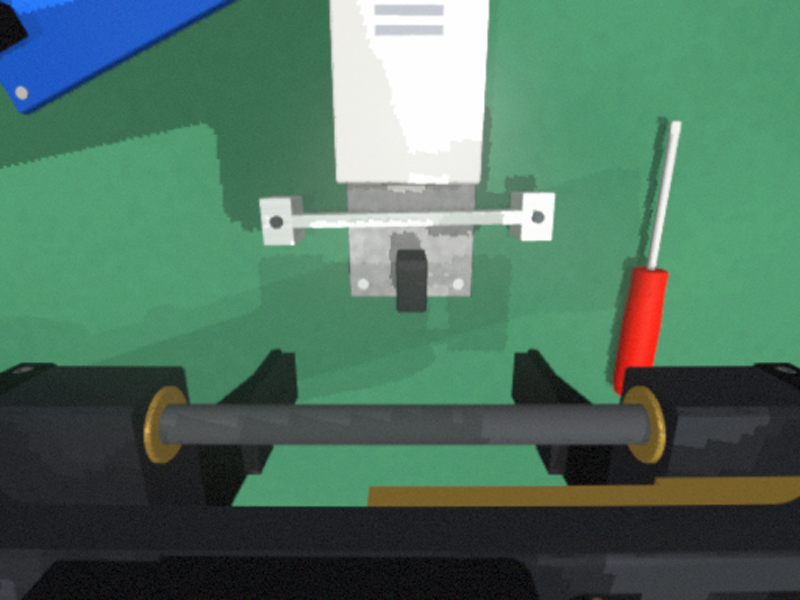

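```bash
cat > m2.py <<'E'
from h import *
np.set_printoptions(precision=1,suppress=True)
st,c=pickle.load(open("w1.pkl","rb"));o,R=wristpose(st,c);k=1.5625
P=lambda n,p,z:print(n,toplane(c,p,z,k,o,R))
print(o)
P("block top",[[397,281],[426,281],[397,311],[427,311]],48)
P("plate end",[[351,296],[470,296]],8)
P("holes",[[363,284],[458,284]],8)
P("plate sides nr bar",[[349,232],[473,230]],8)
P("bar feet",[[276,222],[538,217]],34)
P("stack front top",[[336,184],[480,182]],74)
P("bar edges",[[350,228],[350,214],[470,224],[470,211]],34)
g=cv2.cvtColor(c["frame"],cv2.COLOR_RGB2GRAY)[155:205:3,245:285:3];print(g)
E
python3 m2.py
```

```text
[569.4 214.4 325.3]
block top [[576.2 147.6  48. ]
 [594.6 150.7  48. ]
 [579.4 127.6  48. ]
 [598.9 130.9  48. ]]
plate end [[545.2 121.    8. ]
 [632.7 135.6   8. ]]
holes [[552.7 131.6   8. ]
 [622.  143.2   8. ]]
plate sides nr bar [[537.5 167.9   8. ]
 [624.7 183.9   8. ]]
bar feet [[492.2 170.4  34. ]
 [660.2 201.7  34. ]]
stack front top [[533.7 202.5  74. ]
 [611.6 216.6  74. ]]
bar edges [[540.4 174.4  34. ]
 [539.3 183.4  34. ]
 [617.4 189.9  34. ]
 [615.7 198.1  34. ]]
[[192 187 134 135 136 133 136 138 186 194 190 186 194 196]
 [184 191 135 134 136 134 131 134 162 190 189 181 186 192]
 [187 194 143  84  64  64  65  64  65 179 193 187 184 196]
 [184 188 140  72  66  63  61  61  68 110 193 193 186 187]
 [186 186 130  70  79  75  78  75  72  78 185 189 184 180]
 [174 167 117  74  75  76  77  73  80  77 173 169 166 178]
 [170 165 115  69  68  75  73  74  74  72 170 169 172 166]
 [175 170 116  69  71  69  69  70  69  70 181 166 166 177]
 [174 165 121  66  69  70  64  71  67  75 168 168 170 160]
 [168 164 138  65  65  66  69  67  71  74 171 191 175 179]
 [165 167 168  68  64  65  69  67  69  75 187 186 183 188]
 [157 164 169  73  66  70  68  64  64  74 186 184 179 189]
 [108 112 109  62  63  63  65  67  66  61 120 121 119 120]
 [110 111 109  63  66  66  64  66  62  66 117 124 121 119]
 [111 107 111  62  64  61  65  66  66  66 117 122 120 120]
 [112 108 105 110  99  98  99 100  96 108 122 117 124 123]
 [109 110 111 110 108 106 109 107 109 111 120 124 123 122]]
```

The block axis is at (586,146.5), the carrier yaw is 99.4°, and the gap to the bar is about 17 mm. All three match the given sizes, so I'll descend and grip.

Emit:
move_arm:
  series: [-1,0.0035,0.0095,-0.02,0,-1,0.0035,0.0095,-0.045,0,-1,0.0035,0.0095,-0.07,0,-1,0.0035,0.0095,-0.095,0,-1,0.0035,0.0095,-0.115,0,-1,0.0035,0.0095,-0.13,0,-1,0.0035,0.0095,-0.14,0,-1,0.0035,0.0095,-0.148,0,-1,0.0035,0.0095,-0.148,0,-1,0.0035,0.0095,-0.148,0]

```text
time_s: 3.48
tool_pos: [586.0, 148.1, 15.1]
ee_rot: [180.0, -0.0, 99.6]
force: [0.2, 0.6, 0.4]
finger_gap: 1.003
grip_force: 0.0
```

Emit:
move_arm:
  series: [0.2,0,0,0,0,0.4,0,0,0,0,1,0,0,0,0,1,0,0,0,0,1,0,0,0,0,1,0,0,0,0,1,0,0,0,0,1,0,0,0,0,1,0,0,0,0,1,0,0,0,0]
  squeeze: 50

```text
time_s: 4.32
tool_pos: [585.5, 148.0, 14.6]
ee_rot: [-180.0, 0.0, 99.7]
force: [-0.5, 0.6, -0.8]
finger_gap: 0.321
grip_force: 0.0
```

Emit:
move_arm:
  series: [1,0,0,0,0,1,0,0,0,0,1,0,0,0,0,1,0,0,0,0,1,0,0,0,0,1,0,0,0,0,1,0,0,0,0,1,0,0,0,0,1,0,0,0,0,1,0,0,0,0]

```text
time_s: 5.15
tool_pos: [585.6, 148.0, 14.5]
ee_rot: [180.0, 0.0, 99.6]
force: [0.7, -0.4, -1.1]
finger_gap: 0.229
grip_force: 50.0
```

Emit:
move_arm:
  series: [1,0.0003,-0.002,0,0,1,0.0008,-0.005,0,0,1,0.0013,-0.008,0,0,1,0.0019,-0.011,0,0,1,0.0024,-0.014,0,0,1,0.0029,-0.017,0,0,1,0.0034,-0.02,0,0,1,0.0039,-0.023,0,0,1,0.0044,-0.026,0,0,1,0.0049,-0.029,0,0]

```text
time_s: 5.98
tool_pos: [590.2, 120.0, 14.5]
ee_rot: [180.0, -0.1, 99.7]
force: [-1.8, 7.0, -1.8]
finger_gap: 0.224
grip_force: 50.0
```

Emit:
move_arm:
  series: [1,0.0005,-0.003,0,0,1,0.001,-0.006,0,0,1,0.0015,-0.009,0,0,1,0.002,-0.012,0,0,1,0.0026,-0.015,0,0,1,0.0031,-0.018,0,0,1,0.0036,-0.021,0,0,1,0.0041,-0.024,0,0,1,0.0046,-0.027,0,0,1,0.0051,-0.03,0,0]

```text
time_s: 6.82
tool_pos: [595.0, 90.6, 14.6]
ee_rot: [-180.0, -0.1, 99.7]
force: [-1.7, 7.4, -0.9]
finger_gap: 0.227
grip_force: 50.0
```

Run:
```python
from cell import env,cams
import cv2,pickle
st=env.state();print(st['time_s'],st['tool_pos'],st['ee_rot'],st['force'])
c=cams.capture("scene");f=c["frame"][190:310,210:370,::-1]
cv2.imwrite("pics/s2.png",cv2.resize(f,(800,600),interpolation=cv2.INTER_CUBIC))
```

```text
6.8167 [595.03442879  90.62788432  14.5637509 ] [-1.79996730e+02 -1.32849276e-01  9.97179910e+01] [-1.71423757  7.42888678 -0.85748503]
```

View pics/s2.png

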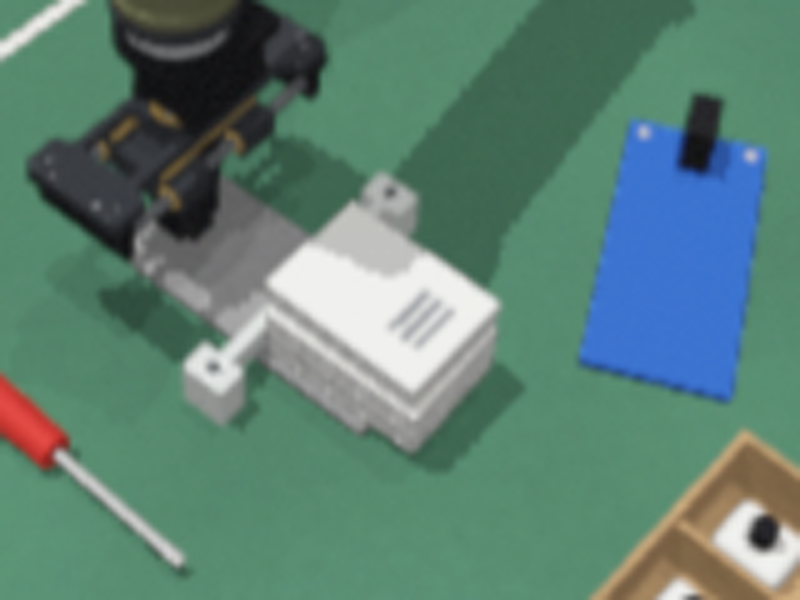

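The stack is held at the bar and square, and the plate's rear is showing at about (365,430), so I'll keep pulling slowly.

Emit:
move_arm:
  series: [1,0.0005,-0.003,0,0,1,0.001,-0.006,0,0,1,0.0015,-0.009,0,0,1,0.002,-0.012,0,0,1,0.0026,-0.015,0,0,1,0.0031,-0.018,0,0,1,0.0036,-0.021,0,0,1,0.0041,-0.024,0,0,1,0.0046,-0.027,0,0,1,0.0051,-0.03,0,0]

```text
time_s: 7.7
tool_pos: [599.7, 62.5, 14.5]
ee_rot: [-180.0, -0.3, 99.8]
force: [-2.4, 10.8, -2.5]
finger_gap: 0.224
grip_force: 50.0
```

Emit:
move_arm:
  series: [1,0.0005,-0.003,0,0,1,0.001,-0.006,0,0,1,0.0015,-0.009,0,0,1,0.002,-0.012,0,0,1,0.0026,-0.015,0,0,1,0.0031,-0.018,0,0,1,0.0036,-0.021,0,0,1,0.0041,-0.024,0,0,1,0.0046,-0.027,0,0,1,0.0051,-0.03,0,0]

```text
time_s: 8.53
tool_pos: [605.8, 27.7, 14.6]
ee_rot: [-180.0, 0.1, 99.6]
force: [-1.1, 1.6, -0.6]
finger_gap: 0.224
grip_force: 50.0
```

Emit:
move_arm:
  series: [1,0.0005,-0.003,0,0,1,0.001,-0.006,0,0,1,0.0015,-0.009,0,0,1,0.002,-0.012,0,0,1,0.0026,-0.015,0,0,1,0.0031,-0.018,0,0,1,0.0036,-0.021,0,0,1,0.0041,-0.024,0,0,1,0.0046,-0.027,0,0,1,0.0051,-0.03,0,0]

```text
time_s: 9.37
tool_pos: [610.9, -1.6, 14.6]
ee_rot: [-180.0, 0.0, 99.6]
force: [-0.1, 1.0, -1.2]
finger_gap: 0.225
grip_force: 50.0
```

Emit:
move_arm:
  series: [1,0.0005,-0.003,0,0,1,0.001,-0.006,0,0,1,0.0015,-0.009,0,0,1,0.002,-0.012,0,0,1,0.0026,-0.015,0,0,1,0.0031,-0.018,0,0,1,0.0036,-0.021,0,0,1,0.0041,-0.024,0,0,1,0.0046,-0.027,0,0,1,0.0051,-0.03,0,0]

```text
time_s: 10.2
tool_pos: [616.0, -31.3, 14.6]
ee_rot: [180.0, 0.0, 99.7]
force: [-0.5, 1.1, -1.4]
finger_gap: 0.225
grip_force: 50.0
```

Run:
```python
from cell import env,cams
import cv2,pickle
st=env.state();print(st['time_s'],st['tool_pos'],st['ee_rot'],st['force'])
c=cams.capture("scene");f=c["frame"][190:310,190:350,::-1]
cv2.imwrite("pics/s3.png",cv2.resize(f,(800,600),interpolation=cv2.INTER_CUBIC))
```

```text
10.2 [615.96985212 -31.34764291  14.56224656] [1.79998404e+02 2.75713109e-03 9.96509718e+01] [-0.54174715  1.12575508 -1.38742247]
```

View pics/s3.png

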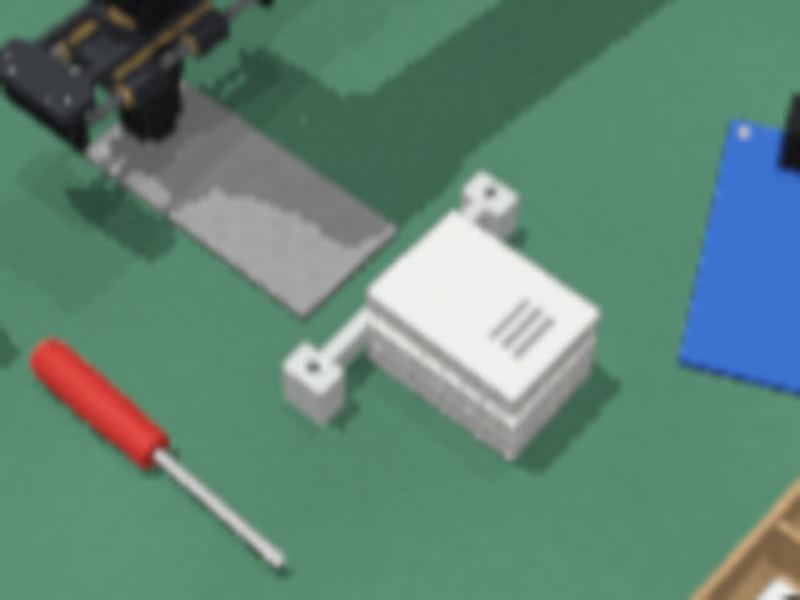

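The carrier is clear of the bar by about 20 mm, and the three units stand squarely stacked on the bench behind it. Next I'll lift 15 mm, clear away in -y/-x, then turn.

Emit:
move_arm:
  series: [1,0,-0.004,0.004,0,1,-0.002,-0.014,0.009,0,1,-0.007,-0.026,0.014,0,1,-0.017,-0.038,0.018,0,1,-0.032,-0.05,0.018,0,1,-0.047,-0.06,0.018,-3,1,-0.062,-0.07,0.018,-7,1,-0.077,-0.08,0.018,-11,1,-0.092,-0.09,0.018,-15,1,-0.106,-0.1,0.018,-20]
  squeeze: 60

```text
time_s: 11.08
tool_pos: [508.6, -132.8, 32.9]
ee_rot: [-180.0, 0.1, 79.4]
force: [0.6, -0.3, -1.3]
finger_gap: 0.226
grip_force: 60.0
```

Emit:
move_arm:
  series: [1,-0.009,-0.01,0,-5,1,-0.016,-0.018,0,-11,1,-0.022,-0.026,0,-17,1,-0.026,-0.034,0,-23,1,-0.029,-0.042,0,-29,1,-0.03,-0.048,0,-35,1,-0.03,-0.054,0,-41,1,-0.03,-0.06,0,-47,1,-0.03,-0.063,0,-53,1,-0.03,-0.066,0,-59]

```text
time_s: 11.92
tool_pos: [479.3, -198.5, 33.0]
ee_rot: [180.0, 0.0, 20.3]
force: [1.6, 0.8, -3.0]
finger_gap: 0.222
grip_force: 60.0
```

Emit:
move_arm:
  series: [1,0,0,0,-5,1,0,0,0,-9,1,0,0,0,-12,1,0,0,0,-13.3,1,0,0,0,-13.3,1,0,0,0,-13.3,1,0,0,0,-13.3,1,0,0,0,-13.3,1,0,0,0,-13.3,1,0,0,0,-13.3]

```text
time_s: 12.75
tool_pos: [479.9, -197.0, 32.6]
ee_rot: [180.0, 0.0, 7.4]
force: [-0.4, -0.1, -3.1]
finger_gap: 0.23
grip_force: 60.0
```

Run:
```python
from cell import env,cams
import cv2,pickle
st=env.state();c=cams.capture("wrist");pickle.dump((st,c),open("w4.pkl","wb"))
print(st['time_s'],st['tool_pos'],st['ee_rot'],st['joint_pos'])
cv2.imwrite("pics/w4.png",cv2.resize(c["frame"][:,:,::-1],(800,600),interpolation=cv2.INTER_CUBIC))
```

```text
12.75 [ 479.90578041 -197.04325236   32.5800967 ] [1.79996919e+02 6.75358365e-03 7.37213554e+00] [ 41.20319369  14.59420697 -24.11332476 112.61172602   7.2944937
  54.24569371 -69.12290309]
```

View pics/w4.png

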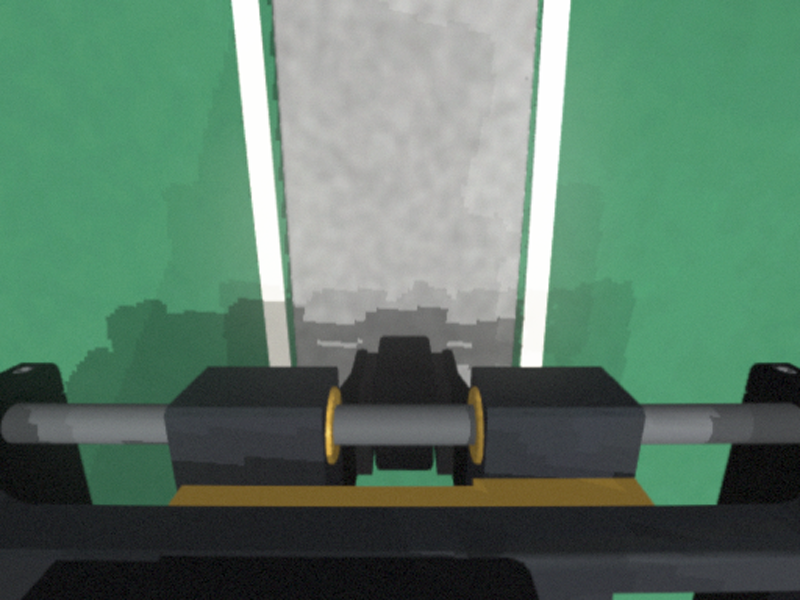

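Run:
```python
from h import *
from cell import cams
np.set_printoptions(precision=1,suppress=True)
st,c=pickle.load(open("w4.pkl","rb"));o,R=wristpose(st,c);k=1.5625
a=np.radians(st["ee_rot"][2]);u=np.array([np.cos(a),np.sin(a)]);n=np.array([-u[1],u[0]])
def P(nm,p,z):
    w=toplane(c,p,z,k,o,R)[:,:2]-st["tool_pos"][:2];print(nm,"along,left",np.c_[w@u,w@n].tolist())
P("tape inL",[[258,0],[290,365]],0);P("tape inR",[[544,0],[521,365]],0)
P("plate L",[[275,0],[292,300]],26);P("plate R",[[540,0],[519,300]],26)
t=cams.capture("top");pickle.dump(t,open("t5.pkl","wb"))
f=t["frame"][130:226,270:398,::-1];cv2.imwrite("pics/t5.png",cv2.resize(f,(768,576),interpolation=cv2.INTER_CUBIC))
```

```text
tape inL along,left [[142.01107170224014, 57.068606932946835], [-10.503751145936208, 55.6023595045847]]
tape inR along,left [[141.9720930785129, -53.08561519843208], [-10.650136619179719, -55.137526498473186]]
plate L along,left [[133.33320813028783, 43.90660675942922], [29.289809628311268, 45.44417955560047]]
plate R along,left [[133.32940537289372, -44.50793799557603], [29.193229338268843, -44.734736711850275]]
```

View pics/t5.png

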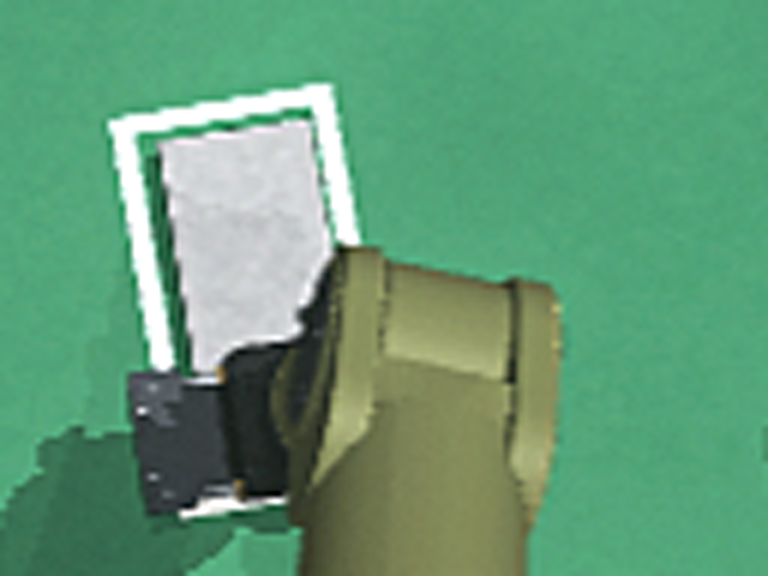

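Run:
```python
from h import *
np.set_printoptions(precision=1,suppress=True)
st,_=pickle.load(open("w4.pkl","rb"));c=pickle.load(open("t5.pkl","rb"))
a=np.radians(7.9);u=np.array([np.cos(a),np.sin(a)]);n=np.array([-u[1],u[0]])
def P(nm,p,z):
    w=toplane(c,(np.array(p)+.5)/6-.5+[270,130],z)[:,:2]-st["tool_pos"][:2];print(nm,np.c_[w@u,w@n].tolist())
P("tape outer far",[[110,123],[330,85]],0);P("tape inner far",[[222,122],[137,136],[312,107]],0)
P("tape outer near(bottom)",[[182,520],[285,505]],0)
P("plate far",[[162,145],[310,122]],26)
# tape profile along the centre line and tape pixels extents
g=c["frame"].astype(int).min(2)
print(g[143:156,300:312:2])
```

```text
tape outer far [[197.9908111540125, 65.03728621954251], [199.22991060165393, -67.51740704966718]]
tape inner far [[187.71075803917222, -0.6189029354523067], [187.62838307363089, 50.524332800335124], [187.89666759333082, -54.70911703542023]]
tape outer near(bottom) [[-41.4220068400209, 62.71185975397756], [-42.29082630154676, 1.956736239662981]]
plate far [[175.09960820593147, 39.98933445920857], [174.4419813967268, -46.96222639818422]]
[[ 86  81  87  85  85  85]
 [ 84  83  83  82  80  80]
 [ 81  81  81  76  74  75]
 [ 75  72  72  78 147 238]
 [ 84 148 240 255 255 255]
 [255 255 255 255 255 255]
 [255 255 255 255 244 180]
 [255 247 169  47  55  61]
 [ 48  52  57  65  47 132]
 [ 67  90 205 240 232 226]
 [234 231 214 213 214 216]
 [211 220 216 213 209 212]
 [211 211 211 213 210 208]]
```

Emit:
move_arm:
  series: [1,0.001,0.0005,-0.003,0.6,1,0.001,0.0005,-0.006,0.6,1,0.001,0.0005,-0.009,0.6,1,0.001,0.0005,-0.012,0.6,1,0.001,0.0005,-0.014,0.6,1,0.001,0.0005,-0.016,0.6,1,0.001,0.0005,-0.017,0.6,1,0.001,0.0005,-0.018,0.6,1,0.001,0.0005,-0.018,0.6,1,0.001,0.0005,-0.018,0.6]

```text
time_s: 13.68
tool_pos: [481.1, -196.6, 14.7]
ee_rot: [180.0, -0.0, 8.0]
force: [-0.1, -0.0, -2.0]
finger_gap: 0.226
grip_force: 60.0
```

Run:
```python
from cell import env,cams
from h import *
st=env.state();c=cams.capture("top");pickle.dump((st,c),open("t6.pkl","wb"))
print(st['time_s'],st['tool_pos'],st['ee_rot'],st['force'],st['torque'])
f=c["frame"][138:202,284:369,::-1];cv2.imwrite("pics/t6.png",cv2.resize(f,(765,576),interpolation=cv2.INTER_CUBIC))
```

```text
13.6833 [ 481.0937223  -196.62436956   14.74267948] [ 1.79984333e+02 -1.49594549e-02  7.95160454e+00] [-0.07705493 -0.00632859 -2.03946254] [ 0.10141731  0.17494981 -0.00482362]
```

View pics/t6.png

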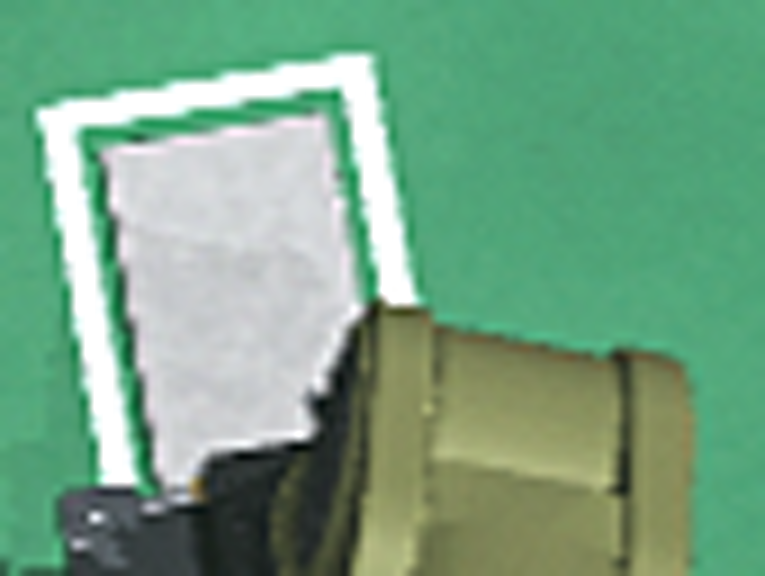

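The carrier is centred in the outline, with gaps of about 10 mm on the far side and 7–10 mm at the sides. I'll set it down the last 1 mm, release and retreat.

Emit:
move_arm:
  series: [1,0,0,-0.0005,0,1,0,0,-0.001,0,1,0,0,-0.001,0,0.3,0,0,-0.0005,0,0,0,0,0,0,-0.1,0,0,0,0,-0.1,0,0,0,0,-0.1,0,0,0,0,-0.1,0,0,0,0,-0.1,0,0,0,0]

```text
time_s: 14.57
tool_pos: [480.9, -196.5, 14.5]
ee_rot: [180.0, 0.0, 8.0]
force: [-1.3, 1.0, 0.9]
finger_gap: 0.542
grip_force: 0.0
```

Emit:
move_arm:
  series: [-0.1,0,0,0,0,-0.1,0,0,0.005,0,-0.1,0,0,0.015,0,-0.1,0,0,0.03,0,-0.1,0,0,0.05,0,-0.1,0,0,0.07,0,-0.1,0,0,0.1,0,-0.1,0,0,0.13,0,-0.1,0,0,0.16,0,-0.1,0,0,0.19,0]

```text
time_s: 15.4
tool_pos: [480.9, -196.3, 207.2]
ee_rot: [179.9, -0.1, 8.0]
force: [0.5, 0.2, 0.1]
finger_gap: 0.55
grip_force: 0.0
```

Emit:
move_arm:
  series: [-0.1,0,-0.03,0,0,-0.1,-0.01,-0.06,0,0,-0.1,-0.02,-0.09,0,0,-0.1,-0.03,-0.12,0,0,-0.1,-0.04,-0.15,0,0,-0.1,-0.05,-0.18,0,0,-0.1,-0.06,-0.21,0,0,-0.1,-0.07,-0.24,0,0,-0.1,-0.07,-0.25,0,0,-0.1,-0.07,-0.25,0,0]

```text
time_s: 16.23
tool_pos: [408.9, -450.1, 205.1]
ee_rot: [179.9, 0.0, 7.6]
force: [0.3, -0.4, 0.4]
finger_gap: 0.545
grip_force: 0.0
```

Run:
```python
from cell import env,cams
from h import *
st=env.state();print(st['time_s'],st['tool_pos'],st['force'])
c=cams.capture("top")["frame"][130:226,150:350,::-1];s=cams.capture("scene")["frame"][150:300,160:340,::-1]
a=cv2.resize(c,(600,288),interpolation=cv2.INTER_CUBIC);b=cv2.resize(s,(360,300),interpolation=cv2.INTER_CUBIC)
p=np.zeros((600,600,3),np.uint8);p[:288]=a;p[290:590,:360]=b;cv2.imwrite("pics/e.png",p)
```

```text
16.2333 [ 408.94973129 -450.0642832   205.08612722] [ 0.30644223 -0.40695502  0.40513973]
```

View pics/e.png

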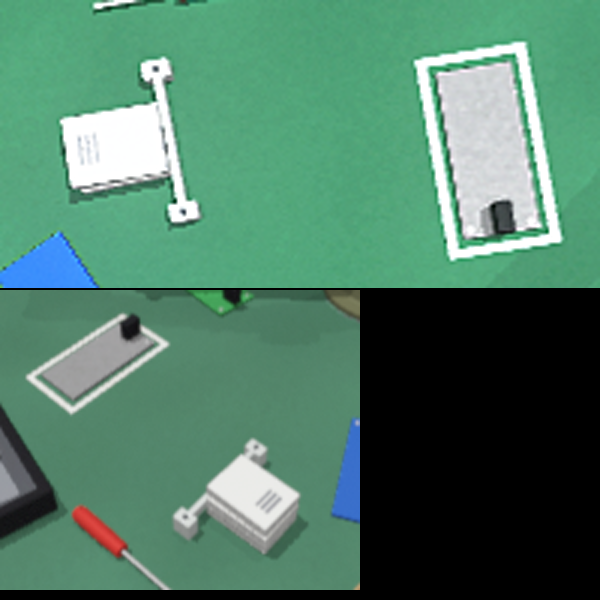

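The carrier lies wholly inside the outline, with tape gaps on all sides. The stack stands upright behind the bar, so I'm handing the job in.

```bash
python3 -c "
from cell import order
print(order.job_done())"
```

```text
the job is handed in; nothing more can be done
None
```

The carrier was drawn out from under the stack and released flat inside the tape outline; the three units stand upright and neatly stacked on the bench behind the bar, and the job was handed in at about 16 s.

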